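# Tare the moisture analyser with its empty dish

## Robot

A 6-joint arm with a two-finger parallel gripper is mounted at the origin on the work surface. World frame = base frame: x ahead of the robot, y to its left, z up, the work surface at z = 0. Lengths are in m, angles in rad, forces in N, time in s.
With the tool pointing down it reaches from about 0.25 to 0.775 m from the base axis. Payload 4 kg.
Tool frame: the origin (TCP) lies on the centre line of the jaws, within the pads' length; the fingertips stand 17 mm ahead of it and the grasp point (between the pads) lies 2 mm behind it; z points along the fingers, y is the line along which they close (so a half turn about z gives the same grasp; the last joint's range is limited). The gripper opens to 94 mm and grips with 3 to 60 N. Pads are 16 mm wide; open, the fingers measure 119 mm over their backs; the gripper's body (75 mm by 177 mm) begins 78 mm behind the grasp point.
Start: joints at [1.232, 0.087, 1.371, -0, 1.684, -0.103], TCP at [0.128, 0.535, 0.223] pointing down, gripper open.
Joint ranges: [-3.1, 3.1], [-0.76, 2.03], [0.27, 2.55], [-1.08, 4.22], [0.17, 2.65], [-2.57, 2.57]. Speed limits (rad/s): [2.79, 2.79, 3.14, 3.14, 3.14, 3.14].

## Interface

Orientations are given as [roll, pitch, yaw] about the fixed x, y, z axes, in that order (R = Rz(yaw) Ry(pitch) Rx(roll)).
In Python, from bench import robot gives the robot as it stands.
- The arm moves only by the tool servo_tool, never from a script. Its argument "plan" is a list of rows, each a list of 7 numbers: the shift along the tool's x, y, z normalised to -1 to 1, where 1 is 0.1 m, then the turn, a rotation vector about the tool's x, y, z normalised to -1 to 1, where 1 is pi/2 rad, then the finger opening in mm, from 0 to 94. In form: [[x, y, z, ax, ay, az, gripper], ...]. A call has 1 to 12 rows; each row is the pose to reach, as a shift and turn from the pose commanded when the call began, along the tool's axes at that moment; what a row does not reach only later rows make up. A row lasts 1/12 s, in which the tool goes at most 41.7 mm and 7.16 degrees, less where a joint would pass 70% of its speed; a pose out of reach is approached as far as the arm can. A call with a number of a shift or a turn outside -1 to 1 is refused whole. A call with a gripper value outside its range is refused whole. The fingers move at their own pace and stop on an object; the grip force is fixed at half the most. Time passes only in rows, so rows that repeat a pose let the fingers close. It gives the time, the measured TCP pose, the force, the opening and the grip force at its end, in the units of the state.
- robot.get_obs(): the state, without advancing time (a new reading comes with each control period).
- robot.snapshot(name): name is "side" or "top"; returns the picture (400x640x3 uint8, red, green, blue); there is no depth.
- robot.camera_params(name): a dict with "camera_matrix" (3x3 intrinsics, pixels), "rvec" (rotation vector, rad) and "tvec" (3), from world to camera coordinates, as OpenCV has them. Camera axes: x right, y down, z forward; pixel columns grow to the right and rows downward; lengths in m; the calibration is good to about 2 mm. A picture is of the moment at which its call begins. camera_params takes no time and is no camera call.
- robot.close_job(): hands the job in; it is judged then, once.
Trained networks look in the newest picture that a camera, given by its name, has taken for a name from the list of things; names that differ only in an ending like _2 or _b are one class to them, and where a whole thing is asked for, a point or a joint stands for the part that bears it (a point fixed in the world has none). Each returns a list of dicts, best first, with "conf" (0 to 1); they miss things now and then, are a little off and sometimes report something else, mostly with a low value. They report only what shows in the picture. A call takes as long as a camera call.
- robot.find_in(thing, camera): "extent" ([centre column, centre row, width, height] in pixels, round what is visible of it).
The state is a dict: "time": time; "joint_positions": joint angles; "qvel": joint speeds; "joint_torque": joint torques, N m; "tool_pos": TCP position; "ee_rot": TCP orientation; "wrist_force": force on the tool from outside, world axes, zero at the start; "wrist_torque": the same for the moment, N m; "width": finger opening in m; "finger_force": force on a finger pad.
Only numpy, scipy, OpenCV 4.12 (cv2) and the standard library are available. Lean on these libraries where they do the work, as an engineer would, in place of code of your own. Each camera call takes 0.05 s, during which the arm holds its last target. There are 200 camera calls.

## Task

Tare the moisture analyser with its empty dish in place, using only the fingertips and a light touch: press the round on/off key, then push the raised hood gently down until it is fully shut, then press the wide tare key. Leave the other keys alone, lift nothing, do not disturb the dish or anything else on the table, and finish with the hood shut and the hand clear.

Things in the scene. Friction and masses are not known exactly. Their poses are not given: they have to be found in the camera images.
- analyser: Moisture analyser, a heavy white instrument that does not move, 330 mm front to back, 210 mm wide, 128 mm high with its hood shut; origin under its centre; x runs from its front (towards the robot) to its back, y to its left. The front 100 mm is a grey panel, 48 mm high in front, rising backwards at 12 degrees, with one row of four white keys; the green strip behind them is the display.
- onoff_key_top (a point): Centre of the top face of the round on/off key (26 mm across, standing 9 mm off the panel); its z axis is the face's normal, which leans 12 degrees towards the front.
- onoff_key (a joint): How far the on/off key is pressed in, m: 0 at rest, 0.006 fully in. It is a soft rubber key that springs back: 1.5 N starts it moving, it switches at 0.0025 (4 N) and 7.5 N takes it fully in.
- tare_key_top (a point): Centre of the top face of the wide tare key (54 mm left to right, 24 mm front to back, standing 9 mm off the panel), same row and same tilt as the on/off key.
- tare_key (a joint): How far the tare key is pressed in, m: same travel, switching point and spring as the on/off key.
- menu_key (a joint): How far the square menu key (22 mm) is pressed in, m; to be left alone. Keys from left to right, analyser y of their centres: round on/off +74 mm, square menu +30, square print -6, wide tare -66.
- print_key (a joint): How far the square print key (22 mm) is pressed in, m; to be left alone.
- hood (a joint): Angle of the grey heating hood, rad: 0 fully shut, 0.5 to 0.95 at the start, larger is more open (1.1 at most). It turns about a level hinge along the analyser's y axis at its back and stays where it is left, its front edge up to 250 mm above the table; 1 to 3 N down on that edge closes it. Shut, it rests on its stop; its hinge sits in rubber bushes, so that under 6 N the front gives about 2 mm more.
- hood_hinge (a point): Middle of the hood's hinge line (87 mm above the table), frame turning with the hood: x along the hood from front to hinge, y along the hinge line, z out of the hood's top.
- hood_front (a point): Point on the flat top face of the hood, mid-width, 12 mm behind its front edge, 155 mm from the hinge line and 41 mm above it in the hood's frame (axes as hood_hinge); 128 mm above the table when shut. Pushing down here closes it. The hood is a shallow box 160 mm wide, 157 long, 52 deep, open below, with a grip lip 64 mm wide standing 24 mm out of the foot of its front wall.
- dish: Empty aluminium sample dish, 92 mm across, 8 mm high, loose on its carrier under the hood, its underside 81 mm above the table; origin at the centre of its underside. Not to be touched.
- spare_dishes: Nested stack of spare aluminium dishes, 92 mm across, 29 mm high, standing to the left of the analyser; origin under its centre.
- sample_jar: Closed sample jar, 60 mm across, 85 mm high, standing to the right of the analyser; origin under its centre.
- spatula: Small spatula, 170 mm long, lying flat in front of the analyser; origin on the table under it.
- rolling_pin: Wooden rolling pin, a plain dowel 240 mm long, 34 mm thick, lying on the left of the table; origin under its middle.
- dough_scraper: Dough scraper, steel blade 85 x 110 mm with a bar grip, lying on the right of the table; origin on the table under its grip side.
- biscuit: Round biscuit, 90 mm across, 11 mm high, lying at one side of the table; origin under its centre.
- chocolate: Slab of chocolate, 85 x 65 mm, 10 mm high, lying at one side of the table; origin under its centre.
- beaker: Empty glass beaker, 72 mm across, 95 mm high, at the left near the robot; origin under its centre.

How it is judged:
By the outcome, as a careful person would: the job done as asked, in the order asked, and still so for the second after the job is handed in, with the robot touching nothing.
It also fails if it takes over 58 s, if anything falls off the work surface, if the arm or the gripper's body presses on something with over 40 N, if the wrist force passes 120 N, or if a joint passes its speed limit or range.

## Working session

There is one attempt and no reset: what is moved stays moved. The work goes in short steps, Python scripts to look and compute and a tool call to move; the robot and the scene stay as the last step left them, time stands still between calls to the robot, and variables do not carry over. Pictures are saved under pics/ and viewed, at most 10 in all, crops included, and the job is handed in when it is done.

Besides the shell and the picture viewer there is one more tool, called after "Request:" in YAML: its name, and indented under it one key for each argument. servo_tool: Moves the arm, as the interface text tells. Scaled input: -1 to 1 covers 0.1 m each way for a shift and pi/2 rad each way for a turn. Its arguments: {"type":"object","properties":{"plan":{"type":"array","items":{"type":"array","items":{"type":"number"}}}},"required":["plan"]}

```bash
mkdir -p pics; ls; python3 - <<'E'
from bench import robot
import cv2,numpy as np
for n in("side","top"):
    im=robot.snapshot(n); cv2.imwrite(f"pics/{n}0.png",im[:,:,::-1])
    p=robot.camera_params(n); R=cv2.Rodrigues(np.array(p["rvec"]))[0]
    print(n,np.round(p["camera_matrix"],1).tolist(),(-R.T@np.array(p["tvec"]).ravel()).round(3),R[2].round(2))
    for t in("analyser","onoff_key","tare_key","hood","menu_key","print_key","sample_jar","spare_dishes"):
        print(t,[(np.round(d["extent"]).tolist(),round(d["conf"],2)) for d in robot.find_in(t,n)[:2]])
o=robot.get_obs();print(o["time"],o["tool_pos"],o["ee_rot"],o["wrist_force"],o["width"])
E
```

```text
pics
side [[505.8, 0.0, 319.1], [0.0, 505.8, 196.0], [0.0, 0.0, 1.0]] [ 0.145 -1.186  1.209] [ 0.23  0.72 -0.65]
analyser [([353.0, 232.0, 113.0, 97.0], 0.78)]
onoff_key [([303.0, 236.0, 6.0, 8.0], 0.57), ([365.0, 205.0, 68.0, 43.0], 0.42)]
tare_key [([330.0, 260.0, 19.0, 14.0], 0.69)]
hood [([363.0, 206.0, 69.0, 41.0], 0.66)]
menu_key [([312.0, 242.0, 7.0, 3.0], 0.63)]
print_key [([317.0, 246.0, 6.0, 9.0], 0.51)]
sample_jar [([397.0, 268.0, 21.0, 31.0], 0.75)]
spare_dishes [([322.0, 211.0, 27.0, 23.0], 0.94)]
top [[470.3, 0.0, 309.5], [0.0, 470.3, 202.8], [0.0, 0.0, 1.0]] [0.393 0.014 1.422] [ 0.13  0.   -0.99]
analyser [([349.0, 193.0, 90.0, 119.0], 0.7)]
onoff_key [([350.0, 176.0, 69.0, 72.0], 0.51)]
tare_key [([382.0, 234.0, 20.0, 13.0], 0.42)]
hood [([351.0, 176.0, 69.0, 65.0], 0.57)]
menu_key [([349.0, 240.0, 8.0, 7.0], 0.53), ([192.0, 274.0, 30.0, 28.0], 0.41)]
print_key [([364.0, 234.0, 2.0, 7.0], 0.4)]
sample_jar [([404.0, 170.0, 29.0, 24.0], 0.66)]
spare_dishes [([293.0, 214.0, 27.0, 30.0], 0.72), ([461.0, 183.0, 28.0, 33.0], 0.27)]
0.9 [0.12849266 0.53479181 0.22253009] [3.14147515e+00 2.80956772e-06 2.90582560e+00] [-0.43019565  0.79603546  0.08749449] 0.0939833179472089
```

```bash
python3 - <<'E'
import cv2
a=cv2.imread("pics/side0.png")[150:310,260:440];b=cv2.imread("pics/top0.png")[110:290,250:450]
cv2.imwrite("pics/side0c.png",cv2.resize(a,None,fx=4,fy=3.7,interpolation=2) if 0 else cv2.resize(a,None,fx=3.7,fy=3.7,interpolation=2))
cv2.imwrite("pics/top0c.png",cv2.resize(b,None,fx=3.3,fy=3.3,interpolation=2))
E
```

```text
(no output)
```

View pics/side0c.png

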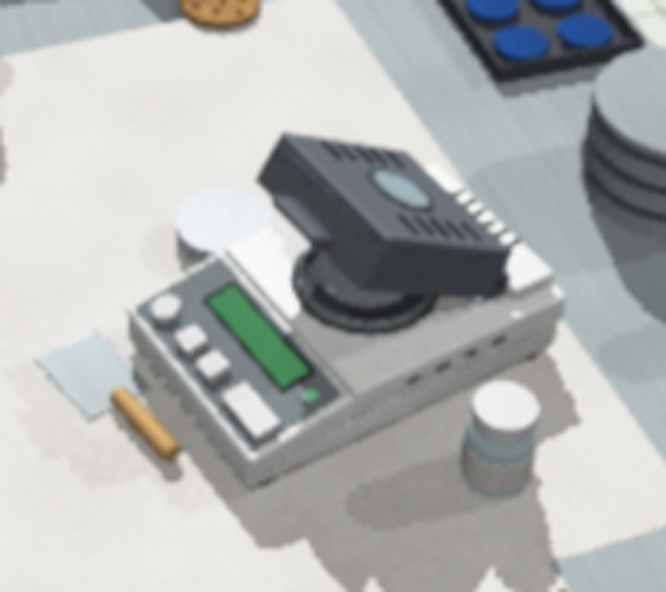

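View pics/top0c.png

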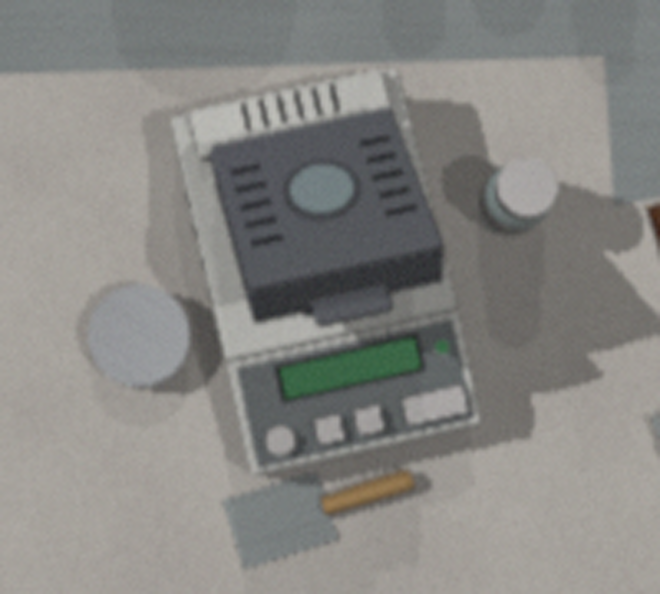

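View pics/side0.png

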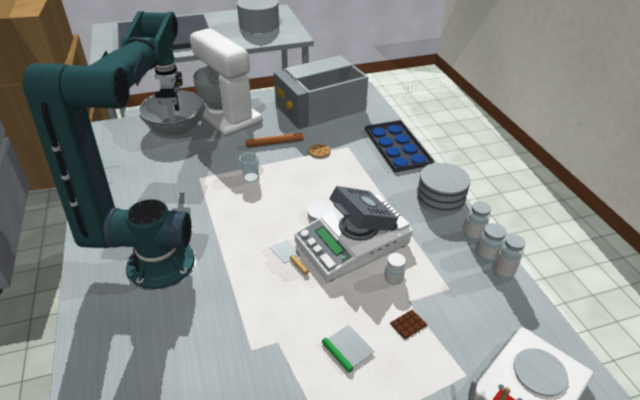

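```bash
cat > h.py <<'E'
import numpy as np,cv2
from bench import robot
from scipy.optimize import least_squares
P={n:robot.camera_params(n) for n in("side","top")}
def proj(n,X):
    p=P[n]; return cv2.projectPoints(np.array(X,float).reshape(-1,3),np.array(p["rvec"],float),np.array(p["tvec"],float),np.array(p["camera_matrix"],float),None)[0][:,0]
def fr(yaw): c,s=np.cos(yaw),np.sin(yaw); return np.array([[c,-s,0],[s,c,0],[0,0,1]])
t12=np.tan(np.radians(12))
def keys(q):
    d=q[3]; n=np.array([-np.sin(np.radians(12)),0,np.cos(np.radians(12))])
    return [np.array([-.165+d,y,.048+d*t12])+.009*n for y in(.074,.03,-.006,-.066)]
def hp(q,x,y,z):
    a=q[5]; return np.array([q[4]+x*np.cos(a)+z*np.sin(a),y,.087-x*np.sin(a)+z*np.cos(a)])
def W(q,L): return np.array(L)@fr(q[2]).T+[q[0],q[1],0]
E
cat > fit.py <<'E'
from h import *
T=lambda x,y:(250+x/3.3,110+y/3.3); S=lambda x,y:(260+x/3.7,150+y/3.7)
kt=[T(281,440),T(330,430),T(369,419),T(435,406)]; ks=[S(166,306),S(191,338),S(213,363),S(250,408)]
ft=[T(255,470),T(475,418)]; fs=[S(130,315),S(250,465)]
ht=[T(250,290),T(440,243)]; hs=[S(285,135),S(385,240)]
def res(q):
    A=W(q,keys(q)+[[-.165,.105,.048],[-.165,-.105,.048]]+[hp(q,-.167,.08,.041),hp(q,-.167,-.08,.041)])
    r=[(proj("top",A)-np.array(kt+ft+ht)),(proj("side",A)-np.array(ks+fs+hs))]
    return np.r_[np.concatenate(r).ravel(), ]
s=least_squares(res,[.6,-.05,.2,.03,.1,.7],loss="soft_l1"); q=s.x
print(q.round(4)); print(res(q).reshape(-1,2).round(1).tolist())
np.save("q.npy",q)
K=W(q,keys(q)); H=W(q,[hp(q,-.155,0,.041),hp(q,0,0,0),hp(q,-.167,0,.041)]); print(K.round(4),H.round(4))
E
python3 fit.py
```

```text
[ 0.6161 -0.0985  0.2466  0.0224  0.1041  0.4737]
[[0.3, -0.1], [0.2, -0.5], [0.5, 0.0], [0.6, -0.7], [-0.8, 0.3], [2.5, -0.2], [-0.0, -0.7], [1.4, 0.0], [-0.8, -0.4], [-0.6, -0.7], [-0.6, -0.4], [-0.4, -0.3], [-1.3, -3.3], [0.7, -1.7], [-1.9, -0.3], [0.6, 0.8]]
[[ 0.4579 -0.062   0.0616]
 [ 0.4687 -0.1047  0.0616]
 [ 0.4774 -0.1396  0.0616]
 [ 0.4921 -0.1978  0.0616]] [[ 0.6014 -0.1022  0.1942]
 [ 0.717  -0.0731  0.087 ]
 [ 0.591  -0.1048  0.1997]]
```

Request:
servo_tool:
  plan:
    - [0,0,-0.4,0,0,0,0]
    - [-0.9,-1,-0.4,0,0,0,0]
    - [-0.9,-1,-0.4,0,0,0,0]
    - [-0.9,-1,-0.4,0,0,0,0]
    - [-0.9,-1,-0.4,0,0,0,0]

```text
time: 1.32
tool_pos: [0.1944, 0.413, 0.2633]
ee_rot: [-3.141, 0.002, 2.902]
wrist_force: [0.0, 0.5, 0.2]
width: 0.0643
finger_force: 0.0
```

Request:
servo_tool:
  plan:
    - [-0.9,-1,0,0,0,0,0]
    - [-0.9,-1,0,0,0,0,0]
    - [-0.9,-1,0,0,0,0,0]
    - [-0.9,-1,0,0,0,0,0]

```text
time: 1.65
tool_pos: [0.2586, 0.2949, 0.2629]
ee_rot: [-3.141, 0.002, 2.9]
wrist_force: [-0.3, -0.5, 0.4]
width: 0.0375
finger_force: 0.0
```

Request:
servo_tool:
  plan:
    - [-0.9,-1,0,0,0,0,0]
    - [-0.9,-1,0,0,0,0,0]
    - [-0.9,-1,0,0,0,0,0]
    - [-0.9,-1,0,0,0,0,0]

```text
time: 1.98
tool_pos: [0.323, 0.1765, 0.2626]
ee_rot: [-3.141, 0.002, 2.899]
wrist_force: [-0.0, 1.1, -0.8]
width: 0.0108
finger_force: 0.0
```

Request:
servo_tool:
  plan:
    - [-0.9,-1,0,0,0,0,0]
    - [-0.9,-1,0,0,0,0,0]
    - [-0.9,-1,0,0,0,0,0]
    - [-0.9,-1,0,0,0,0,0]

```text
time: 2.32
tool_pos: [0.3872, 0.058, 0.2621]
ee_rot: [-3.14, 0.001, 2.9]
wrist_force: [0.1, -0.0, 0.5]
width: 0.0006
finger_force: 0.0
```

```bash
cat > go.py <<'E'
from h import *
from scipy.spatial.transform import Rotation as Ro
q=np.load("q.npy")
def ori(tilt): # tool y along analyser y, z down and leaning backwards by tilt
    z=fr(q[2])@[np.sin(tilt),0,-np.cos(tilt)]; y=fr(q[2])[:,1]; return np.c_[np.cross(y,z),y,z]
def plan(tip,tilt):
    o=robot.get_obs(); R=Ro.from_euler("xyz",o["ee_rot"]); M=ori(tilt)
    sh=R.inv().apply(np.array(tip)-.017*M[:,2]-o["tool_pos"])/.1
    rv=(R.inv()*Ro.from_matrix(M)).as_rotvec()/(np.pi/2)
    tip0=o["tool_pos"]+.017*R.apply([0,0,1])
    print("shift",sh.round(3),"turn",rv.round(3),"tip",tip0.round(4),"F",np.round(o["wrist_force"],2),"t",o["time"])
E
python3 - <<'E'
from go import *
k=W(q,keys(q))[0]; M=ori(np.radians(12)); plan(k-.06*M[:,2],np.radians(12))
E
```

```text
shift [-0.832 -1.069  1.255] turn [-0.034 -0.13  -0.31 ] tip [0.3872 0.058  0.2451] F [ 0.07 -0.03  0.5 ] t 2.3167
```

Request:
servo_tool:
  plan:
    - [-0.4,-0.5,0.3,-0.02,-0.07,-0.15,0]
    - [-0.83,-1,0.6,-0.034,-0.13,-0.31,0]
    - [-0.83,-1,0.8,-0.034,-0.13,-0.31,0]
    - [-0.83,-1,0.8,-0.034,-0.13,-0.31,0]
    - [-0.83,-1,0.8,-0.034,-0.13,-0.31,0]
    - [-0.83,-1,0.8,-0.034,-0.13,-0.31,0]

```text
time: 2.82
tool_pos: [0.4411, -0.0552, 0.1796]
ee_rot: [3.135, 0.205, -2.892]
wrist_force: [-1.0, -0.0, 0.2]
width: 0.0005
finger_force: 0.0
```

```bash
python3 - <<'E'
from go import *
k=W(q,keys(q))[0]; M=ori(np.radians(12)); plan(k-.02*M[:,2],np.radians(12))
E
```

```text
shift [ 0.099 -0.112  0.815] turn [ 0.004 -0.003  0.002] tip [ 0.4444 -0.0543  0.163 ] F [-1.   -0.    0.23] t 2.8167
```

Request:
servo_tool:
  plan:
    - [0.05,-0.06,0.4,0,0,0,0]
    - [0.1,-0.11,0.7,0,0,0,0]
    - [0.1,-0.11,0.8,0,0,0,0]
    - [0.1,-0.11,0.8,0,0,0,0]
    - [0.1,-0.11,0.8,0,0,0,0]

```text
time: 3.23
tool_pos: [0.4526, -0.0626, 0.1033]
ee_rot: [3.139, 0.21, -2.888]
wrist_force: [-0.1, -0.2, 1.1]
width: 0.0003
finger_force: 0.0
```

```bash
python3 - <<'E'
from go import *
k=W(q,keys(q))[0]; M=ori(np.radians(12)); plan(k-.004*M[:,2],np.radians(12))
ims=[]
o=robot.get_obs();R=Ro.from_euler("xyz",o["ee_rot"]);tip=o["tool_pos"]+.017*R.apply([0,0,1])
for n in("side","top"):
    im=robot.snapshot(n)[:,:,::-1]; u=proj(n,[tip])[0]; x,y=[int(v) for v in u]; print(n,u)
    ims.append(cv2.resize(im[y-30:y+36,x-33:x+33],(400,400),interpolation=2))
cv2.imwrite("pics/a1.png",np.hstack(ims))
E
```

```text
shift [ 0.035 -0.008  0.209] turn [0.003 0.    0.004] tip [ 0.456  -0.0616  0.0867] F [-0.12 -0.22  1.14] t 3.2333
side [303.34278937 226.67760752]
top [335.77950284 243.45890985]
```

View pics/a1.png

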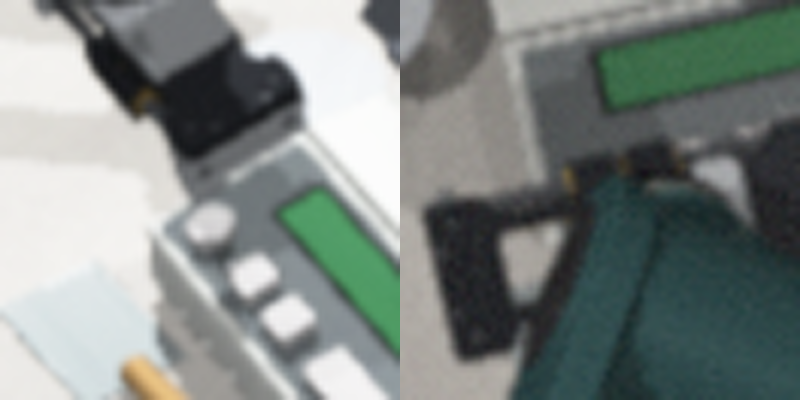

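```bash
python3 - <<'E'
from go import *
im=robot.snapshot("side")[:,:,::-1]
cv2.imwrite("pics/a2.png",cv2.resize(im[175:255,250:350],(750,600),interpolation=cv2.INTER_CUBIC))
E
```

```text
(no output)
```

View pics/a2.png

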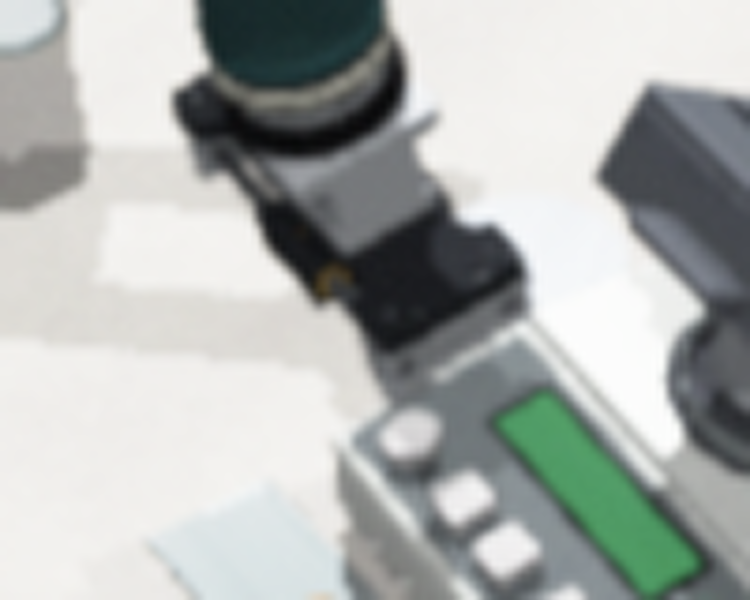

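```bash
python3 - <<'E'
from go import *
o=robot.get_obs();R=Ro.from_euler("xyz",o["ee_rot"])
f=lambda v:((proj("side",[o["tool_pos"]+R.apply(v)])[0]-[250,175])*7.5).round()
for z in(.017,-.03,-.08,-.13,-.18): print(z,f([0,0,z]),f([.03,0,z]),f([0,.03,z]))
E
```

```text
0.017 [403. 386.] [343. 422.] [367. 345.]
-0.03 [381. 315.] [320. 351.] [345. 274.]
-0.08 [357. 236.] [295. 273.] [320. 195.]
-0.13 [332. 153.] [268. 190.] [295. 112.]
-0.18 [305.  66.] [239. 104.] [268.  25.]
```

Request:
servo_tool:
  plan:
    - [0.035,-0.01,0.1,0,0,0,0]
    - [0.035,-0.01,0.2,0,0,0,0]
    - [0.035,-0.01,0.22,0,0,0,0]
    - [0.035,-0.01,0.22,0,0,0,0]
    - [0.035,-0.01,0.22,0,0,0,0]

```text
time: 3.8
tool_pos: [0.4528, -0.0642, 0.0793]
ee_rot: [3.138, 0.208, -2.889]
wrist_force: [1.2, 0.0, 0.4]
width: 0.0006
finger_force: 0.0
```

Request:
servo_tool:
  plan:
    - [0,0,0.01,0,0,0,0]
    - [0,0,0.02,0,0,0,0]
    - [0,0,0.02,0,0,0,0]
    - [0,0,0.02,0,0,0,0]

```text
time: 4.13
tool_pos: [0.4537, -0.0642, 0.0781]
ee_rot: [3.139, 0.209, -2.889]
wrist_force: [-0.4, 0.6, 0.6]
width: 0.0008
finger_force: 0.2
```

Request:
servo_tool:
  plan:
    - [0,0,0.01,0,0,0,0]
    - [0,0,0.02,0,0,0,0]
    - [0,0,0.02,0,0,0,0]
    - [0,0,0.02,0,0,0,0]

```text
time: 4.47
tool_pos: [0.4541, -0.0641, 0.0763]
ee_rot: [3.139, 0.209, -2.889]
wrist_force: [-0.6, 0.5, 2.2]
width: 0.0005
finger_force: 1.6
```

Request:
servo_tool:
  plan:
    - [0,0,0.01,0,0,0,0]
    - [0,0,0.02,0,0,0,0]
    - [0,0,0.02,0,0,0,0]
    - [0,0,0.02,0,0,0,0]

```text
time: 4.8
tool_pos: [0.4545, -0.064, 0.0743]
ee_rot: [3.139, 0.209, -2.889]
wrist_force: [-2.1, -0.0, 4.0]
width: 0.0007
finger_force: 2.6
```

Request:
servo_tool:
  plan:
    - [0,0,0.01,0,0,0,0]
    - [0,0,0.01,0,0,0,0]
    - [0,0,0.01,0,0,0,0]

```text
time: 5.05
tool_pos: [0.4547, -0.064, 0.0734]
ee_rot: [3.14, 0.209, -2.889]
wrist_force: [-2.1, -0.5, 6.3]
width: 0.0003
finger_force: 3.0
```

Request:
servo_tool:
  plan:
    - [0,0,0.005,0,0,0,0]
    - [0,0,0.01,0,0,0,0]
    - [0,0,0.01,0,0,0,0]

```text
time: 5.3
tool_pos: [0.4549, -0.0639, 0.0725]
ee_rot: [3.14, 0.209, -2.889]
wrist_force: [-3.1, -0.1, 6.7]
width: 0.0004
finger_force: 3.5
```

Request:
servo_tool:
  plan:
    - [0,0,-0.05,0,0,0,0]
    - [0,0,-0.2,0,0,0,0]
    - [0,0,-0.5,0,0,0,0]
    - [0,0,-0.9,0,0,0,0]
    - [0,0,-1,0,0,0,0]
    - [0,0,-1,0,0,0,0]

```text
time: 5.8
tool_pos: [0.4365, -0.0701, 0.1735]
ee_rot: [-3.14, 0.215, -2.888]
wrist_force: [0.5, 0.6, 0.2]
width: 0.0002
finger_force: 0.0
```

```bash
python3 - <<'E'
from go import *
for h in(.06,.02): plan(W(q,[hp(q,-.148,0,.041)])[0]+[0,0,h],0)
E
```

```text
shift [-1.744 -0.726 -0.584] turn [-0.001  0.137  0.004] tip [ 0.44   -0.0692  0.1569] F [0.47 0.6  0.15] t 5.8
shift [-1.658 -0.725 -0.193] turn [-0.001  0.137  0.004] tip [ 0.44   -0.0692  0.1569] F [0.47 0.6  0.15] t 5.8
```

Request:
servo_tool:
  plan:
    - [0,0,-0.4,0,0.04,0,0]
    - [0,-0.2,-0.8,0,0.1,0,0]
    - [-0.3,-0.5,-0.9,0,0.137,0,0]
    - [-0.6,-0.7,-0.9,0,0.137,0,0]
    - [-0.9,-0.73,-0.9,0,0.137,0,0]
    - [-0.9,-0.73,-0.9,0,0.137,0,0]

```text
time: 6.3
tool_pos: [0.5241, -0.1228, 0.2723]
ee_rot: [3.136, -0.009, -2.887]
wrist_force: [-1.1, -0.5, -0.4]
width: 0.0001
finger_force: 0.0
```

```bash
python3 - <<'E'
from go import *
for h in(.06,.02): plan(W(q,[hp(q,-.148,0,.041)])[0]+[0,0,h],0)
E
```

```text
shift [-0.862  0.004  0.036] turn [ 0.004 -0.006  0.005] tip [ 0.524  -0.1228  0.2553] F [-1.08 -0.5  -0.42] t 6.3
shift [-0.865  0.002  0.436] turn [ 0.004 -0.006  0.005] tip [ 0.524  -0.1228  0.2553] F [-1.08 -0.5  -0.42] t 6.3
```

Request:
servo_tool:
  plan:
    - [-0.3,0,0,0,0,0,0]
    - [-0.6,0,0,0,0,0,0]
    - [-0.86,0,0,0,0,0,0]
    - [-0.86,0,0.2,0,0,0,0]
    - [-0.86,0,0.4,0,0,0,0]
    - [-0.86,0,0.4,0,0,0,0]
    - [-0.86,0,0.4,0,0,0,0]

```text
time: 6.88
tool_pos: [0.6015, -0.1006, 0.2322]
ee_rot: [3.136, -0.012, -2.888]
wrist_force: [0.2, 0.5, 0.2]
width: 0.0009
finger_force: 0.0
```

```bash
python3 - <<'E'
from go import *
o=robot.get_obs();p=np.array(o["tool_pos"])
# shifts relative to the contact pose along the arc, tool x,z (tool x = -analyser x)
plan(W(q,[hp(q,-.148,0,.041)])[0]+[0,0,.02],0)
im=robot.snapshot("side")[:,:,::-1]
cv2.imwrite("pics/a3.png",cv2.resize(im[150:270,290:430],(700,600),interpolation=cv2.INTER_CUBIC))
a0=q[5]; h0=hp(q,-.148,0,.041)
for a in np.linspace(a0,-.03,12):
    q[5]=a; print(round(a,3),((hp(q,-.148,0,.041)-h0)/.1).round(3))
E
```

```text
shift [-0.057 -0.016  0.041] turn [ 0.004 -0.008  0.004] tip [ 0.6013 -0.1006  0.2152] F [0.17 0.54 0.16] t 6.8833
0.474 [0. 0. 0.]
0.428 [-0.046  0.    -0.053]
0.382 [-0.09   0.    -0.108]
0.336 [-0.132  0.    -0.165]
0.291 [-0.171  0.    -0.223]
0.245 [-0.207  0.    -0.284]
0.199 [-0.24   0.    -0.346]
0.153 [-0.27   0.    -0.409]
0.107 [-0.298  0.    -0.474]
0.062 [-0.322  0.    -0.54 ]
0.016 [-0.343  0.    -0.607]
-0.03 [-0.362  0.    -0.675]
```

View pics/a3.png

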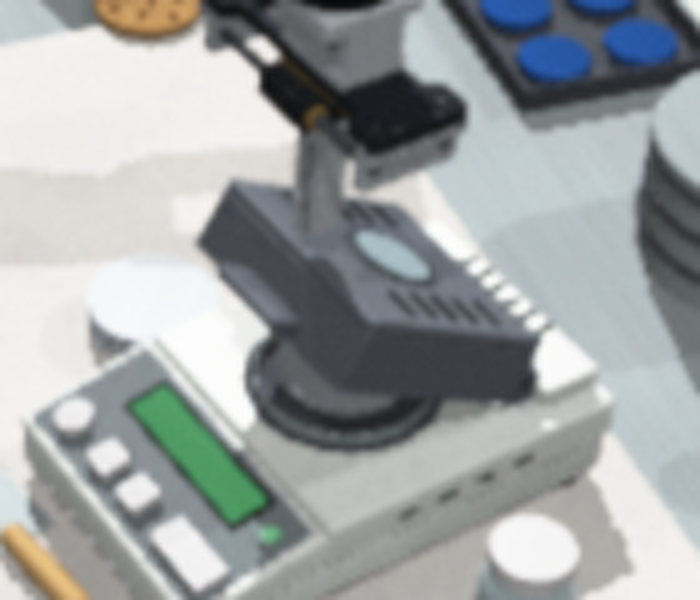

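Request:
servo_tool:
  plan:
    - [-0.05,0,0.05,0,0,0,0]
    - [-0.05,0,0.1,0,0,0,0]
    - [-0.05,0,0.13,0,0,0,0]
    - [-0.05,0,0.15,0,0,0,0]
    - [-0.05,0,0.15,0,0,0,0]

```text
time: 7.35
tool_pos: [0.6076, -0.1, 0.2204]
ee_rot: [3.139, -0.007, -2.889]
wrist_force: [0.0, -0.4, 0.3]
width: 0.0006
finger_force: 0.0
```

Request:
servo_tool:
  plan:
    - [0.005,0,0.02,0,0,0,0]
    - [0.01,0,0.04,0,0,0,0]
    - [0.01,0,0.05,0,0,0,0]
    - [0.01,0,0.05,0,0,0,0]

```text
time: 7.68
tool_pos: [0.6069, -0.1003, 0.2162]
ee_rot: [3.14, -0.006, -2.889]
wrist_force: [-0.3, -0.7, 2.1]
width: 0.0008
finger_force: 0.8
```

Request:
servo_tool:
  plan:
    - [0.01,0,0.02,0,0,0,0]
    - [0.02,0,0.04,0,0,0,0]
    - [0.03,0,0.06,0,0,0,0]
    - [0.03,0,0.06,0,0,0,0]

```text
time: 8.02
tool_pos: [0.6035, -0.101, 0.2092]
ee_rot: [3.139, -0.007, -2.889]
wrist_force: [-0.6, -0.0, 1.3]
width: 0.0004
finger_force: 0.7
```

Request:
servo_tool:
  plan:
    - [0.025,0,0.03,0,0,0,0]
    - [0.05,0,0.06,0,0,0,0]
    - [0.075,0,0.09,0,0,0,0]
    - [0.1,0,0.12,0,0,0,0]
    - [0.12,0,0.15,0,0,0,0]
    - [0.14,0,0.18,0,0,0,0]
    - [0.16,0,0.21,0,0,0,0]
    - [0.18,0,0.24,0,0,0,0]
    - [0.195,0,0.27,0,0,0,0]
    - [0.21,0,0.3,0,0,0,0]
    - [0.21,0,0.3,0,0,0,0]

```text
time: 8.93
tool_pos: [0.5827, -0.1062, 0.1791]
ee_rot: [3.139, -0.008, -2.889]
wrist_force: [0.7, -1.4, 0.2]
width: 0.0005
finger_force: 0.2
```

```bash
python3 - <<'E'
from go import *
q[5]=0; plan(W(q,[hp(q,-.15,0,.041)])[0],0)
E
```

```text
shift [ 0.115 -0.007  0.342] turn [ 0.002 -0.005  0.004] tip [ 0.5826 -0.1062  0.1621] F [ 0.74 -1.36  0.18] t 8.9333
```

Request:
servo_tool:
  plan:
    - [0.015,0,0.03,0,0,0,0]
    - [0.03,0,0.06,0,0,0,0]
    - [0.045,0,0.09,0,0,0,0]
    - [0.055,0,0.12,0,0,0,0]
    - [0.065,0,0.15,0,0,0,0]
    - [0.075,0,0.18,0,0,0,0]
    - [0.085,0,0.21,0,0,0,0]
    - [0.095,0,0.24,0,0,0,0]
    - [0.1,0,0.27,0,0,0,0]
    - [0.105,0,0.29,0,0,0,0]
    - [0.105,0,0.29,0,0,0,0]

```text
time: 9.85
tool_pos: [0.5728, -0.1088, 0.1503]
ee_rot: [3.139, -0.007, -2.888]
wrist_force: [0.1, 0.0, -0.0]
width: 0.0004
finger_force: 0.0
```

Request:
servo_tool:
  plan:
    - [0.003,0,0.01,0,0,0,0]
    - [0.005,0,0.02,0,0,0,0]
    - [0.008,0,0.03,0,0,0,0]
    - [0.008,0,0.03,0,0,0,0]
    - [0.008,0,0.03,0,0,0,0]

```text
time: 10.27
tool_pos: [0.5724, -0.1089, 0.148]
ee_rot: [3.139, -0.006, -2.888]
wrist_force: [-0.4, -0.1, 0.2]
width: 0.0003
finger_force: 0.2
```

Request:
servo_tool:
  plan:
    - [0,0,0.01,0,0,0,0]
    - [0,0,0.02,0,0,0,0]
    - [0,0,0.03,0,0,0,0]

```text
time: 10.52
tool_pos: [0.5721, -0.109, 0.1451]
ee_rot: [3.139, -0.007, -2.888]
wrist_force: [-1.6, 0.7, 3.3]
width: 0.0005
finger_force: 1.8
```

Request:
servo_tool:
  plan:
    - [0,0,0.01,0,0,0,0]
    - [0,0,0.01,0,0,0,0]
    - [0,0,0.01,0,0,0,0]

```text
time: 10.77
tool_pos: [0.5721, -0.1091, 0.1448]
ee_rot: [3.139, -0.006, -2.889]
wrist_force: [-3.0, -0.4, 4.3]
width: 0.0008
finger_force: 2.4
```

Request:
servo_tool:
  plan:
    - [0,0,0.01,0,0,0,0]
    - [0,0,0.01,0,0,0,0]
    - [0,0,0.01,0,0,0,0]

```text
time: 11.02
tool_pos: [0.5719, -0.1092, 0.1441]
ee_rot: [3.14, -0.006, -2.889]
wrist_force: [-3.6, -0.6, 6.2]
width: 0.0004
finger_force: 3.3
```

Request:
servo_tool:
  plan:
    - [0,0,-0.02,0,0,0,0]
    - [0,0,-0.05,0,0,0,0]
    - [0,0,-0.2,0,0,0,0]
    - [0.1,0,-0.4,0,0,0,0]
    - [0.4,0,-0.5,0,0,0,0]
    - [0.8,0.1,-0.5,0,0,0,0]
    - [1,0.5,-0.5,0,0,0,0]
    - [1,0.8,-0.5,0,0,0,0]
    - [1,0.8,-0.5,0,0,0,0]

```text
time: 11.77
tool_pos: [0.4539, -0.0529, 0.194]
ee_rot: [3.137, -0.004, -2.885]
wrist_force: [0.5, -0.3, -0.1]
width: 0.0007
finger_force: 0.0
```

```bash
python3 - <<'E'
from go import *
k=W(q,keys(q))[3]; M=ori(np.radians(12)); 
for h in(.05,.004): plan(k-h*M[:,2],np.radians(12))
E
```

```text
shift [ 0.134 -1.5    0.662] turn [ 0.004 -0.136  0.006] tip [ 0.4538 -0.0529  0.177 ] F [ 0.51 -0.27 -0.11] t 11.7667
shift [ 0.037 -1.503  1.112] turn [ 0.004 -0.136  0.006] tip [ 0.4538 -0.0529  0.177 ] F [ 0.51 -0.27 -0.11] t 11.7667
```

Wrong sign in y (harmless, in free air); moving across to the tare key and looking at the hood.

Request:
servo_tool:
  plan:
    - [0.1,-0.4,0,0,-0.07,0,0]
    - [0.13,-0.8,0,0,-0.136,0,0]
    - [0.13,-1,0,0,-0.136,0,0]
    - [0.13,-1,0,0,-0.136,0,0]
    - [0.13,-1,0,0,-0.136,0,0]

```text
time: 12.18
tool_pos: [0.4682, -0.1577, 0.1932]
ee_rot: [3.138, 0.207, -2.892]
wrist_force: [0.7, -0.4, -0.0]
width: 0.0005
finger_force: 0.0
```

```bash
python3 - <<'E'
from go import *
k=W(q,keys(q))[3]; M=ori(np.radians(12)); 
for h in(.05,.01): plan(k-h*M[:,2],np.radians(12))
im=robot.snapshot("side")[:,:,::-1]
cv2.imwrite("pics/a4.png",cv2.resize(im[150:270,290:430],(700,600),interpolation=cv2.INTER_CUBIC))
E
```

```text
shift [ 0.143 -0.45   0.644] turn [ 0.003 -0.001  0.002] tip [ 0.4715 -0.1567  0.1765] F [ 0.7  -0.39 -0.04] t 12.1833
shift [ 0.142 -0.452  1.044] turn [ 0.003 -0.001  0.002] tip [ 0.4715 -0.1567  0.1765] F [ 0.7  -0.39 -0.04] t 12.1833
```

View pics/a4.png

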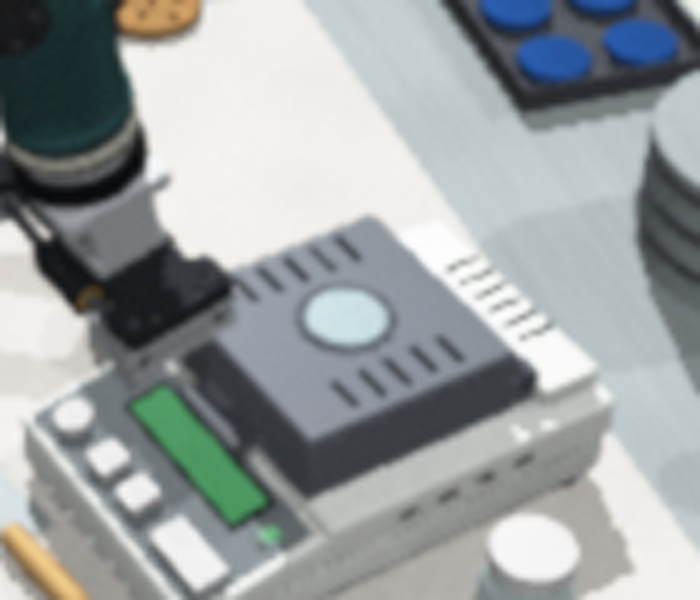

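Request:
servo_tool:
  plan:
    - [0.07,-0.25,0.2,0,0,0,0]
    - [0.14,-0.45,0.5,0,0,0,0]
    - [0.14,-0.45,0.8,0,0,0,0]
    - [0.14,-0.45,1,0,0,0,0]
    - [0.14,-0.45,1,0,0,0,0]
    - [0.14,-0.45,1,0,0,0,0]

```text
time: 12.73
tool_pos: [0.4859, -0.1965, 0.0917]
ee_rot: [3.136, 0.206, -2.887]
wrist_force: [-0.3, -0.1, 1.4]
width: 0.0008
finger_force: 0.0
```

```bash
python3 - <<'E'
from go import *
k=W(q,keys(q))[3]; plan(k,np.radians(12))
E
```

```text
shift [ 0.007 -0.028  0.137] turn [ 0.004 -0.003  0.005] tip [ 0.4893 -0.1956  0.0751] F [-0.32 -0.08  1.35] t 12.7333
```

Request:
servo_tool:
  plan:
    - [0.01,-0.03,0.05,0,0,0,0]
    - [0.01,-0.03,0.1,0,0,0,0]
    - [0.01,-0.03,0.13,0,0,0,0]
    - [0.01,-0.03,0.15,0,0,0,0]
    - [0.01,-0.03,0.15,0,0,0,0]

```text
time: 13.15
tool_pos: [0.4892, -0.2007, 0.0784]
ee_rot: [3.14, 0.208, -2.889]
wrist_force: [-0.4, 0.7, 0.4]
width: 0.0006
finger_force: 0.7
```

Request:
servo_tool:
  plan:
    - [0,0,0.01,0,0,0,0]
    - [0,0,0.02,0,0,0,0]
    - [0,0,0.02,0,0,0,0]
    - [0,0,0.02,0,0,0,0]

```text
time: 13.48
tool_pos: [0.4896, -0.2006, 0.0767]
ee_rot: [3.14, 0.208, -2.889]
wrist_force: [-0.9, 1.9, 4.1]
width: 0.0007
finger_force: 1.6
```

Request:
servo_tool:
  plan:
    - [0,0,0.01,0,0,0,0]
    - [0,0,0.02,0,0,0,0]
    - [0,0,0.02,0,0,0,0]
    - [0,0,0.02,0,0,0,0]

```text
time: 13.82
tool_pos: [0.49, -0.2005, 0.0746]
ee_rot: [3.14, 0.208, -2.889]
wrist_force: [-1.2, 0.6, 4.2]
width: 0.0004
finger_force: 2.6
```

Request:
servo_tool:
  plan:
    - [0,0,0.01,0,0,0,0]
    - [0,0,0.015,0,0,0,0]
    - [0,0,0.02,0,0,0,0]
    - [0,0,0.02,0,0,0,0]

```text
time: 14.15
tool_pos: [0.4904, -0.2004, 0.0729]
ee_rot: [3.14, 0.208, -2.889]
wrist_force: [-2.2, 0.6, 6.2]
width: 0.0003
finger_force: 3.5
```

Request:
servo_tool:
  plan:
    - [0,0,-0.05,0,0,0,0]
    - [0,0,-0.2,0,0,0,0]
    - [0,0,-0.5,0,0,0,0]
    - [0,0,-0.9,0,0,0,0]
    - [0,0,-1,0,0,0,0]
    - [0,0,-1,0,0,0,0]

```text
time: 14.65
tool_pos: [0.4716, -0.2073, 0.1738]
ee_rot: [-3.138, 0.212, -2.888]
wrist_force: [-0.4, -0.2, -0.2]
width: 0.0005
finger_force: 0.0
```

Request:
servo_tool:
  plan:
    - [0.3,0,-0.3,0,0,0,0]
    - [0.5,0,-0.6,0,0,0,0]
    - [0.5,0,-0.6,0,0,0,0]
    - [0.5,0,-0.6,0,0,0,0]
    - [0.5,0,-0.6,0,0,0,0]

```text
time: 15.07
tool_pos: [0.4106, -0.2207, 0.2159]
ee_rot: [3.136, 0.206, -2.89]
wrist_force: [-0.1, -0.8, -0.0]
width: 0.0008
finger_force: 0.0
```

```bash
python3 - <<'E'
from go import *
im=robot.snapshot("side")[:,:,::-1]
cv2.imwrite("pics/a5.png",cv2.resize(im[150:300,250:430],(720,600),interpolation=cv2.INTER_CUBIC))
E
```

```text
(no output)
```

View pics/a5.png

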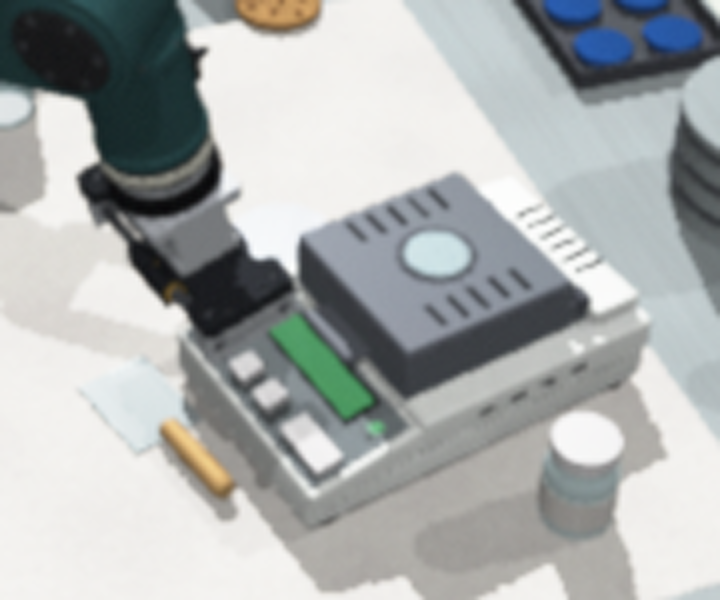

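The picture shows the hood lying flat and shut (top face around 440,270), the keys sprung back, the jar and spatula where they were, and the hand clear above.

```bash
python3 -c "
from bench import robot
print(robot.close_job())"
```

```text
the job is handed in; nothing more can be done
None
```

I pressed the on/off key, pushed the hood gently down to its stop, then pressed the tare key; the last picture shows the hood shut, the hand clear and nothing visibly disturbed, and the job was handed in at about 15 s with no verdict returned.

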